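Park the sprung travel lock and empty the tipping dish skip

TASK

The van has arrived: take the tipping skip's travel lock out of action by drawing its sprung pin back with the upright lever and swinging the lever over to the right into the hidden holding notch, so that it stays drawn when you let go. Then tip the skip by its bar right over so that both used culture dishes slide into the white catch tray, and ease it gently back upright until it rests, leaving the pin parked. Do not handle the dishes themselves, and do not disturb the bottles and the cup standing around.

Things in the scene. Friction and masses are not known exactly. Their poses are not given: they have to be found in the camera images.
- tip_stand: Fixed stand: aluminium base plate 8 mm thick carrying tray, tipping skip and lock. Origin: underside of the plate, below the middle of the skip's tipping axis. +x points away from the robot, +y left (dumping side), z up, yawed up to 0.25 rad. Tipping axis: parallel to x through (0, 0, 0.105). Pin axis: parallel to x through (0, -0.055, 0.105), on the robot's side of the skip.
- tray_mid (a point): Centre of the catch tray's floor, 12 mm above the worktop, at (0, 0.057, 0.012) of the stand. White open tray, inside 88 mm along the stand's x and 157 mm along its y (partly under the skip), rim 45 mm above the worktop.
- housing_top (a point): Centre of the top of the closed grey lock housing, 138 mm above the worktop, at (-0.0945, -0.055, 0.138) of the stand; 61 mm (x) by 60 mm (y). The hidden gate in it lets the lever turn at most about 0.05 rad, except at one notch. The notch's mouth is about 10 mm of pull wide and begins at an unknown pull between 0.021 and 0.036.
- lock_pull (a joint): How far the sprung lock pin is drawn, m: 0 home (the skip cannot tip), growing as pin and lever are pulled along the stand's -x, toward the robot; end stop 0.052. Spring about 3 N at 0, 9 N at the end: let go, it snaps home. Over about 0.014 the skip is free. Parked in the notch it rests at 0.018 to 0.034, a few mm nearer home than the middle of the mouth.
- lock_turn (a joint): Turn of the lock lever about the pin axis, rad: 0 upright, growing as its top swings to the stand's -y (right), stop at 0.72; a weak spring returns it. Feel for the notch: try it sideways with a few N at pulls about 5 mm apart. Elsewhere it stops firmly at once; at the mouth it swings freely. Turned over 0.6 and then let forward, it goes behind a lip and stays (turn over 0.5).
- lever_grip (a point): Grip point of the lock lever, on its black round sleeve 13 mm thick. Upright with the pin home: at (-0.140, -0.055, 0.173) of the stand, 68 mm above the pin axis; the lever's rounded top is 17 mm further out. It moves with pull and turn. Pinch it lightly, one finger before and one behind, or let the hand lean over with it as it turns.
- skip (a joint): Tipping angle of the skip, rad: 0 upright on its rest, growing as it tips to the stand's +y over the tray; end stop 1.9. It falls back onto its rest if let go below about 1.2 and falls on to the end stop if let go above about 1.45, so it must be held to be eased. The dishes slide out by about 1.8.
- skip_bar (a point): Middle of the skip's round handle bar, 12 mm thick, about 78 mm free length along the stand's x. Upright at (0, -0.105, 0.170) of the stand; it runs on a circle of radius 123 mm about the tipping axis, over the top, to about (0, 0.095, 0.183). It can be pinched from above at every angle and turns between the pads. The skip is a steel scoop 90 mm wide, rim 135 mm above the worktop.
- petri_dish_1: Lower culture dish, flat round, 60 mm across, 14 mm high, lying in the skip; origin: centre of its underside.
- petri_dish_2: Upper culture dish, same as the other, stacked on it; origin: centre of its underside.
- stain_bottle: Bystander: brown glass dropper bottle, 44 mm thick, 108 mm high; origin at its foot.
- specimen_cup: Bystander: specimen cup with screw lid, 62 mm across, 72 mm high; origin at its foot.
- gel_bottle: Bystander: flat bottle, 34 x 50 mm, 123 mm high; origin at its foot.
Things that resemble listed ones, but are neither listed nor needed, are in the scene too. What is shaped like the petri_dish_2 but black or yellow is not meant.

How it is judged (in metres and radians):
On the way, in this order (a step that is already met when the one before it is completed fails the run):
1. the pin is drawn and parked in its notch with the lever let go (value of joint lock_pull above 0.015 m and value of joint lock_turn above 0.45 rad and contact force between each of the arm, the fingers and lock_turn below 0.05 N), for 0.4 s.
2. the skip is tipped right over and both dishes have gone into the catch tray (value of joint skip above 1.4 rad and x of petri_dish_1 in the frame of tip_stand between -0.05 and 0.05 m and y of petri_dish_1 in the frame of tip_stand between -0.03 and 0.142 m and z of each of petri_dish_1, petri_dish_2 in the frame of tip_stand below 0.07 m and x of petri_dish_2 in the frame of tip_stand between -0.05 and 0.05 m and y of petri_dish_2 in the frame of tip_stand between -0.03 and 0.142 m), for 0.2 s.
At the end, for the whole second after the job is handed in: The skip is back upright on its rest (within 0.06 rad), the pin still parked (drawn more than 15 mm, lever turned more than 0.45 rad), both dishes in the catch tray (within its walls, their origins less than 70 mm above the worktop) and at rest (value of joint skip below 0.06 rad and value of joint lock_pull above 0.015 m and value of joint lock_turn above 0.45 rad and x of petri_dish_1 in the frame of tip_stand between -0.05 and 0.05 m and y of petri_dish_1 in the frame of tip_stand between -0.03 and 0.142 m and z of each of petri_dish_1, petri_dish_2 in the frame of tip_stand below 0.07 m and x of petri_dish_2 in the frame of tip_stand between -0.05 and 0.05 m and y of petri_dish_2 in the frame of tip_stand between -0.03 and 0.142 m and linear speed of each of petri_dish_1, petri_dish_2 below 0.02 m/s); the robot touches nothing.
It fails at once if the skip slams down onto its rest (faster than 2.5 rad/s in the last 0.25 rad) (value of joint skip below 0.25 rad and velocity of joint skip below -2.5 rad/s).
It fails at once if a dish is handled by the gripper (contact force between the fingers and petri_dish_1 above 1 N or contact force between the fingers and petri_dish_2 above 1 N).
It fails at once if one of the bottles or the cup is moved more than 30 mm (distance of any of stain_bottle, specimen_cup, gel_bottle from where it was at the start of the episode above 0.03 m).
It also fails if it takes over 69 s, if anything falls off the work surface, if the arm or the gripper's body presses on something with over 40 N, if the wrist force passes 120 N, or if a joint passes its speed limit or range.

ROBOT

A 6-joint arm with a two-finger parallel gripper is mounted at the origin on a cart in front of the work surface, level with it; the furniture and walls round the work are solid. World frame = base frame: x ahead of the robot, y to its left, z up, the work surface at z = 0. Lengths are in m, angles in degrees, forces in N, time in s.
With the tool pointing down it reaches from about 0.3 to 0.75 m from the base axis. Payload 8.5 kg.
Tool frame: the origin (TCP) lies at the very end of the fingers, on their centre line; the grasp point (between the pads) lies 19 mm behind it; x points along the fingers, y is the direction in which the jaws open and shut, and the axes are right-handed (so a half turn about x gives the same grasp; the last joint's range is limited). The gripper opens to 85 mm and grips with 20 to 120 N. Pads are 22 mm wide; open, the fingers measure 114 mm over their backs; the gripper's body (76 mm by 85 mm) begins 54 mm behind the grasp point. The pads swing forward as they close: fully open they stand 13 mm farther back than shut.
Start: joints at [63.81, 21.807, 74.336, -0, 83.858, -12.336], TCP at [0.132, 0.534, 0.231] pointing down, gripper open.
Joint ranges: [-178.18, 178.18], [-50.72, 133.34], [12.68, 142.11], [-81.47, 261.47], [9.98, 163.14], [-165.26, 165.26]. Speed limits (degrees/s): [136.94, 136.94, 180, 180, 180, 180].

INTERFACE

Orientations are given as a 3x3 rotation matrix whose columns are the frame's x, y, z axes.
In Python, from rig import sensors, cams, env gives the robot as it stands.
- The arm moves only by the shell command python3 -m crank 'ROWS' [FORCE]. ROWS is a JSON object of lists of equal length, an entry for each row: "hand": the closure in counts, from 0 (fully open) to 255 (shut); "translation": the shift along the tool's x, y, z in m, a list of three; "dr": the turn, a rotation vector about the tool's x, y, z in rad, a list of three. A call has 1 to 5 rows; each row is the pose to reach, as a shift and turn from the pose commanded when the call began, along the tool's axes at that moment; what a row does not reach only later rows make up. A row lasts 1/10 s, in which the tool goes at most 50 mm and 8.59 degrees, less where a joint would pass 70% of its speed; a pose out of reach is approached as far as the arm can. A call with a gripper value outside its range is refused whole. The fingers move at their own pace and stop on an object; FORCE is the grip in N (left out, the last holds). Time passes only in rows, so rows that repeat a pose let the fingers close. It gives the time, the measured TCP pose, the force and the opening at its end, in the units of the state.
- sensors.observe(): the state, without advancing time (a new reading comes with each control period).
- cams.get_image(name): name is "side" or "top"; returns (picture, depth): 384x512x3 uint8, blue, green, red; 384x512 float32, m along the optical axis (not along the pixel's ray), 0 where there is no reading.
- cams.calibration(name): a dict with "vertical_fov" (degrees; the focal length in pixels is half the picture's height over the tangent of half this angle, whatever the lens; pixels are square), "cx", "cy" (the principal point, pixels), "extrinsics" (4x4, takes a point from camera to world coordinates). Camera axes: x right, y down, z forward; pixel columns grow to the right and rows downward; lengths in m; the calibration is good to about 2 mm. A picture is of the moment at which its call begins. calibration takes no time and is no camera call.
- env.close_job(): hands the job in, once; it reports no verdict.
The state is a dict: "time_s": time; "q": joint angles; "qvel": joint speeds; "joint_efforts": joint torques, N m; "position": TCP position; "tool_rot": TCP orientation; "ft_force": force on the tool from outside, world axes, zero at the start; "wrist_torque": the same for the moment, N m; "grip_width": finger opening in m.
Only numpy, scipy, OpenCV 4.12 (cv2) and the standard library are available. Lean on these libraries where they do the work, as an engineer would, in place of code of your own. Each camera call takes 0.05 s, during which the arm holds its last target. There are 200 camera calls.

## Working session

There is one attempt and no reset: what is moved stays moved. The work goes in short steps, Python scripts to look and compute and a shell command to move; the robot and the scene stay as the last step left them, time stands still between calls to the robot, and variables do not carry over. Pictures are saved under pics/ and viewed, about 8 in all and at most 12, crops included, and the job is handed in when it is done.

```bash
ls; mkdir -p pics; python3 - <<'E'
from rig import sensors,cams
import cv2,numpy as np
s=sensors.observe();print(s)
for n in("top","side"):
    im,d=cams.get_image(n);cv2.imwrite(f"pics/{n}0.png",im);np.save(f"pics/{n}0.npy",d);print(n,cams.calibration(n))
E
```

```text
pics
{'time_s': 0.0, 'q': array([ 6.38098695e+01,  2.18405252e+01,  7.43855672e+01, -1.48229447e-04,
        8.38574950e+01, -1.23359215e+01]), 'qvel': array([ 0.06187657, -0.00761825,  0.05661707, -0.10823448, -0.04070297,
       -0.10232064]), 'joint_efforts': array([-1.92835942e-03, -4.48474216e+01, -2.31271702e+01, -3.93283126e-04,
        5.04505180e-03,  1.04786852e-05]), 'position': array([0.13156899, 0.53372615, 0.23071135]), 'tool_rot': array([[-6.41568793e-04,  2.39451439e-01,  9.70908130e-01],
       [-1.31023519e-03,  9.70907295e-01, -2.39452098e-01],
       [-9.99998936e-01, -1.42574299e-03, -3.09166119e-04]]), 'ft_force': array([-0.13649553, -0.4510624 , -0.04586757]), 'wrist_torque': array([-0.02508141,  0.00315705,  0.00195617]), 'grip_width': 0.08524215392132066}
top {'vertical_fov': 44.01334444658102, 'cx': 265.15244560380495, 'cy': 197.88675542590758, 'extrinsics': array([[-0.00309159, -0.99678062,  0.08011762,  0.47682658],
       [-0.99981768,  0.00459077,  0.01853479,  0.12684119],
       [-0.01884292, -0.08004571, -0.99661308,  1.22080006],
       [ 0.        ,  0.        ,  0.        ,  1.        ]])}
side {'vertical_fov': 46.85928414736733, 'cx': 256.33981083477926, 'cy': 188.82527429950684, 'extrinsics': array([[-0.998935  ,  0.0387101 , -0.02510779,  0.58483631],
       [ 0.04307232,  0.58726716, -0.80824629,  0.95929035],
       [-0.01654231, -0.80846695, -0.58830905,  0.72760118],
       [ 0.        ,  0.        ,  0.        ,  1.        ]])}
```

View pics/top0.png

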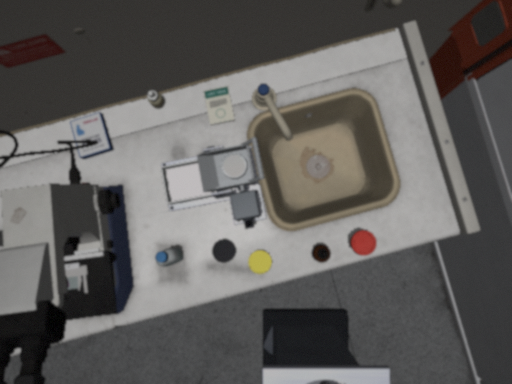

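View pics/side0.png

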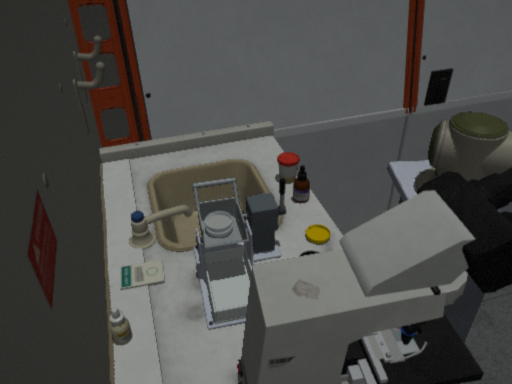

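Top view: catch tray at about (183,183), skip with the dishes at (228,168), housing at (245,206), lever at (250,224). Bystanders run along the near edge: gel bottle (170,256), stain bottle (320,252) and specimen cup (362,242). Black and yellow decoys are at (224,250) and (260,261). Next I'll measure with the depth image.

```bash
cat > h.py <<'E'
from rig import sensors,cams
import cv2,numpy as np
def cloud(n,im=None,d=None):
    if d is None: im,d=cams.get_image(n)
    c=cams.calibration(n);f=192/np.tan(np.radians(c["vertical_fov"]/2))
    v,u=np.mgrid[:384,:512]
    P=np.stack([(u-c["cx"])/f*d,(v-c["cy"])/f*d,d],-1)
    E=c["extrinsics"];W=P@E[:3,:3].T+E[:3,3];W[d==0]=np.nan
    return im,W
E
python3 - <<'E'
from h import *
W={}
for n in("top","side"):
    im,W[n]=cloud(n,cv2.imread(f"pics/{n}0.png"),np.load(f"pics/{n}0.npy"))
T=W["top"]
sub=T[195:220,228:264]; m=(abs(sub[...,2]-.138)<.008); p=sub[m][:,:2].astype(np.float32)
print("housing",len(p),cv2.minAreaRect(p*1000),np.median(sub[m][:,2]))
sub=T[215:235,235:264]; m=sub[...,2]>.165;print("lever",sub[m])
print(np.round(T[150:235:4,245:270:4,2],3))
sub=T[140:200,190:275]; m=(sub[...,2]>.155)&(sub[...,2]<.2);print("bar",m.sum(),np.round(sub[m][::5],3))
sub=T[150:215,160:204]; m=(sub[...,2]>.036)&(sub[...,2]<.055);print("trayrim",cv2.minAreaRect((sub[m][:,:2]*1000).astype(np.float32)))
S=W["side"]; x,y,z=S[...,0],S[...,1],S[...,2]
for nm,b in(("bar",(z>.16)&(z<.19)&(x>.4)&(x<.75)&(y>-.1)&(y<.3)),):
    v,u=np.where(b);print(nm,len(u));print(np.round(np.c_[u,v,S[b]][::6],3))
im=cv2.imread("pics/top0.png")[130:270,140:290];cv2.imwrite("pics/tc.png",cv2.resize(im,None,fx=4.2,fy=4.2,interpolation=2))
im=cv2.imread("pics/side0.png")[150:340,170:350];cv2.imwrite("pics/sc.png",cv2.resize(im,None,fx=3.1,fy=3.1,interpolation=2))
E
```

```text
housing 606 ((547.598388671875, 193.76266479492188), (57.43486785888672, 60.47751998901367), 9.56918716430664) 0.1388254412926463
lever [[0.50966166 0.19009965 0.18698489]
 [0.50950125 0.18763727 0.19178386]
 [0.50951258 0.18550339 0.19117513]
 [0.50953624 0.18338845 0.19017743]
 [0.50966937 0.18145152 0.18572949]
 [0.50739413 0.18990804 0.19010554]
 [0.50732894 0.18762201 0.19203705]
 [0.50728915 0.18539305 0.19311282]
 [0.50745428 0.1835482  0.18727386]
 [0.50743506 0.18135075 0.18765465]
 [0.50758353 0.17944184 0.18237415]
 [0.50521142 0.18987402 0.1906506 ]
 [0.50530045 0.18791135 0.18713461]
 [0.50519478 0.18553137 0.19068632]
 [0.50513868 0.18326519 0.19243974]
 [0.50523029 0.18128967 0.18882743]
 [0.50529623 0.17925195 0.18614598]
 [0.503081   0.18995843 0.18926012]
 [0.50295612 0.18751352 0.19386323]
 [0.50306826 0.18561889 0.18915136]
 [0.50301721 0.18335261 0.19085423]
 [0.50303668 0.18124002 0.18978363]
 [0.50313324 0.17927675 0.1856795 ]
 [0.50103528 0.19027822 0.1840229 ]
 [0.50080411 0.18752899 0.19359626]
 [0.50087135 0.18554851 0.19038776]
 [0.50083218 0.18330451 0.19
[... 4535 characters left out ...]
6.65e-01 1.70e-01 1.68e-01]
 [2.33e+02 1.85e+02 6.11e-01 1.63e-01 1.61e-01]
 [2.81e+02 1.85e+02 5.08e-01 1.91e-01 1.76e-01]
 [1.94e+02 1.86e+02 6.95e-01 1.79e-01 1.73e-01]
 [2.00e+02 1.86e+02 6.83e-01 1.73e-01 1.69e-01]
 [2.06e+02 1.86e+02 6.70e-01 1.72e-01 1.67e-01]
 [2.82e+02 1.86e+02 5.06e-01 1.92e-01 1.74e-01]
 [1.96e+02 1.87e+02 6.91e-01 1.75e-01 1.68e-01]
 [2.80e+02 1.87e+02 5.10e-01 1.90e-01 1.70e-01]
 [1.94e+02 1.88e+02 6.95e-01 1.79e-01 1.68e-01]
 [2.82e+02 1.88e+02 5.06e-01 1.90e-01 1.67e-01]
 [1.96e+02 1.89e+02 6.92e-01 1.76e-01 1.64e-01]
 [2.84e+02 1.89e+02 5.02e-01 1.92e-01 1.66e-01]
 [2.80e+02 1.90e+02 5.10e-01 1.90e-01 1.62e-01]
 [1.95e+02 1.91e+02 6.93e-01 1.85e-01 1.65e-01]]
```

View pics/tc.png

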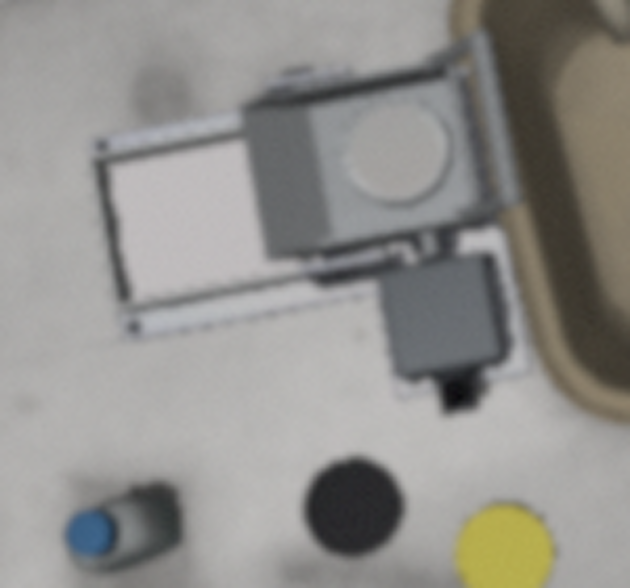

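View pics/sc.png

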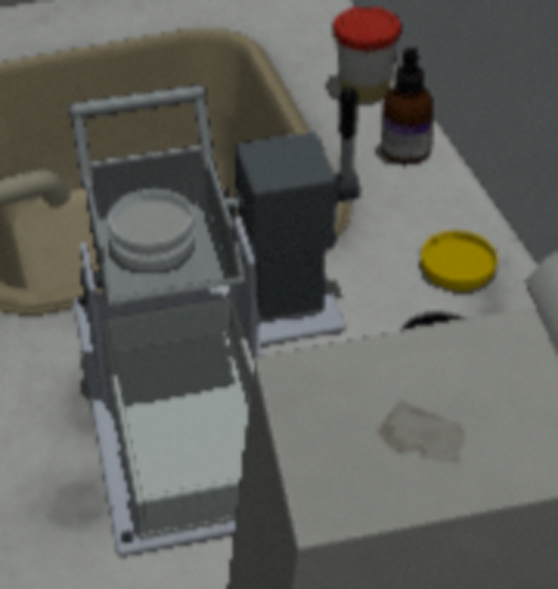

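```bash
python3 - <<'E'
from h import *
im,T=cloud("top",cv2.imread("pics/top0.png"),np.load("pics/top0.npy"))
c=cams.calibration("top");f=192/np.tan(np.radians(c["vertical_fov"]/2))
for p in([.132,.534,.231],[.132,.534,.40],[.505,.186,.19],[0,0,.2]):
    q=np.linalg.inv(c["extrinsics"])@np.r_[p,1];print(p,c["cx"]+f*q[0]/q[2],c["cy"]+f*q[1]/q[2])
ok=T[...,2]>-.05
for y0 in np.arange(-.2,.75,.05):
    print("%.2f"%y0,[ (lambda s:int(1000*np.nanmax(s)) if len(s) else -1)(T[...,2][(abs(T[...,1]-y0)<.025)&(abs(T[...,0]-x0)<.025)&ok]) for x0 in np.arange(.1,.9,.05)])
s=T[220:275,140:380];
for nm,(u,v) in dict(gel=(170,256),stain=(320,252),cup=(362,242)).items(): print(nm,np.round(T[v,u],3))
E
```

```text
[0.132, 0.534, 0.231] 74.72601506695909 406.72182217535885
[0.132, 0.534, 0.4] 32.63529745863599 442.74852361120224
[0.505, 0.186, 0.19] 246.80219877521785 223.09930535900875
[0, 0, 0.2] 336.90160320697134 468.49916802676034
-0.20 [-1, -1, -1, -1, -1, -1, -1, 9, 8, 11, 16, 16, 11, 6, 6, 7]
-0.15 [5, 6, -1, -1, -1, -1, -4, 6, 7, 17, 17, 15, 16, 18, 16, 14]
-0.10 [7, 10, -1, -1, -1, -1, 3, 78, 78, 15, -44, -1, -1, -40, 12, 16]
-0.05 [8, 7, -1, -1, -1, -1, 5, 78, 77, 17, -1, -1, -1, -1, -14, 20]
-0.00 [8, 7, -1, -1, -1, -1, 87, 111, 15, 16, -1, -1, -1, -1, 16, 16]
0.05 [6, 8, -1, -1, -1, -1, 60, 67, 16, 3, -1, -1, -1, -1, 14, 15]
0.10 [6, 7, -1, -1, -1, 5, 7, 8, 17, 13, -36, -1, 43, 67, 68, 8]
0.15 [10, 6, -1, -1, -1, 6, 21, 20, 138, 143, 179, 181, 182, 57, 83, 90]
0.20 [-1, -1, -1, -1, -1, 10, 20, 18, 193, 145, 147, 140, 176, 16, 12, 11]
0.25 [-1, -1, -1, -1, 2, 7, 20, 21, 11, 139, 141, 136, 140, 12, 17, 16]
0.30 [-1, -1, -1, -1, 6, 6, 14, 20, 7, 50, 131, 135, 120, 14, 15, 17]
0.35 [-1, -1, -1, -1, 6, 7, 98, 109, 7, 49, 19, 51, 12, 7, 10, 459]
0.40 [-1, -1, -1, -1, 7, 8, 124, 127, 9, 49, 50, 49, 6, 9, 87, 484]
0.45 [-1, -1, -1, 2, 203, 205, 202, 9, 9, 6, 6, 7, 8, 10, 91, 514]
0.50 [-1, -1, -1, 448, 427, 426, 207, 213, 44, 120, 113, 7, 10, 11, 10, 540]
0.55 [-1, -1, -1, 450, 427, 425, 405, 376, 328, 327, 323, 7, 62, 31, 523, 546]
0.60 [-1, -1, -4, 431, 425, 421, 402, 375, 333, 332, 320, 92, 88, 35, 473, -1]
0.65 [-1, -1, 6, 9, -1, -1, -1, 360, 329, 323, 6, 6, 92, 32, 386, -1]
0.70 [-1, -1, -3, -1, -1, -1, -1, -1, -1, -1, 7, 8, 75, 13, 296, -1]
gel [0.431 0.372 0.099]
stain [0.439 0.019 0.088]
cup [ 0.462 -0.084  0.072]
```

```bash
python3 -m crank '{"hand":[0,0,0,0,0],"translation":[[-0.006,-0.041,0.025],[-0.012,-0.082,0.05],[-0.018,-0.123,0.074],[-0.024,-0.165,0.098],[-0.03,-0.207,0.123]],"dr":[[0.1,0,0],[0.22,0,0],[0.34,0,0],[0.46,0,0],[0.58,0,0]]}' 20
cat > tgt.py <<'E'
import sys,numpy as np
from rig import sensors
yaw=.18;O=np.array([.631,.265,0]);R=np.array([[np.cos(yaw),-np.sin(yaw),0],[np.sin(yaw),np.cos(yaw),0],[0,0,1]])
s=sensors.observe();a=[float(v) for v in sys.argv[1:]]
S=R.T@(s["position"]-O);print("t%.2f stand pos"%s["time_s"],S.round(4),"w",round(s["grip_width"],4),"F stand",(R.T@s["ft_force"]).round(1),"q",s["q"].round(1))
print("tool in stand\n",(R.T@s["tool_rot"]).round(3))
if a: print("move tool",(s["tool_rot"].T@(R@(np.array(a)-S))).round(4))
E
python3 tgt.py -.140 -.055 .215
```

```text
time_s: 0.6
position: [0.2013, 0.3018, 0.2613]
tool_rot: [[-0.0, 0.735, 0.678], [-0.0, 0.678, -0.735], [-1.0, -0.0, 0.0]]
ft_force: [0.8, 0.4, 1.2]
grip_width: 0.0855
t0.60 stand pos [-0.4162  0.1131  0.2613] w 0.0855 F stand [0.8 0.2 1.2] q [37.4  1.  96.6 -0.  82.4 -5.3]
tool in stand
 [[-0.     0.845  0.535]
 [-0.     0.535 -0.845]
 [-1.    -0.     0.   ]]
move tool [0.0463 0.1433 0.2898]
```

```bash
python3 -m crank '{"hand":[0,0,0,0,0],"translation":[[0,0.02,0.04],[0,0.042,0.082],[0,0.064,0.124],[0,0.086,0.166],[0,0.108,0.208]],"dr":[[0.11,0,0],[0.22,0,0],[0.33,0,0],[0.45,0,0],[0.564,0,0]]}' >/dev/null; python3 tgt.py -.140 -.055 .215
```

```text
t1.10 stand pos [-0.2112 -0.0037  0.2611] w 0.0851 F stand [-0.1  0.7  0. ] q [13.6 13.4 81.7  0.  84.9  3.3]
tool in stand
 [[-0.  1. -0.]
 [ 0. -0. -1.]
 [-1. -0. -0.]]
move tool [0.0461 0.0712 0.0513]
```

```bash
python3 -m crank '{"hand":[0,0,0,0,0],"translation":[[0,0.036,0.026],[0,0.071,0.051],[0.035,0.071,0.051],[0.075,0.071,0.051],[0.107,0.071,0.051]],"dr":[[0,0,0],[0,0,0],[0,0,0],[0,0,0],[0,0,0]]}' >/dev/null; python3 tgt.py -.140 -.055 .154
python3 -m crank '{"hand":[60,110,160,200,255],"translation":[[0,0,0],[0,0,0],[0,0,0],[0,0,0],[0,0,0]],"dr":[[0,0,0],[0,0,0],[0,0,0],[0,0,0],[0,0,0]]}' 20 >/dev/null; python3 tgt.py;python3 - <<'E'
from h import *
for n in("side","top"):
    im,W=cloud(n);cv2.imwrite(f"pics/{n}1.png",im)
im=cv2.imread("pics/side1.png")[140:300,180:360];cv2.imwrite("pics/s1c.png",cv2.resize(im,None,fx=3.3,fy=3.3,interpolation=2))
E
```

```text
t1.60 stand pos [-0.1419 -0.0532  0.152 ] w 0.0859 F stand [ 0.5 -0.   0.1] q [ 7.8 24.5 84.1  0.  71.5 -2.8]
tool in stand
 [[-0.002  1.     0.004]
 [ 0.     0.004 -1.   ]
 [-1.    -0.002 -0.   ]]
move tool [-0.002   0.0019  0.0019]
t2.10 stand pos [-0.1405 -0.0528  0.1556] w 0.0123 F stand [0.4 0.2 4.1] q [ 7.9 24.3 83.8  0.  71.8 -2.8]
tool in stand
 [[ 0.003  1.     0.005]
 [-0.     0.005 -1.   ]
 [-1.     0.003  0.   ]]
```

View pics/s1c.png

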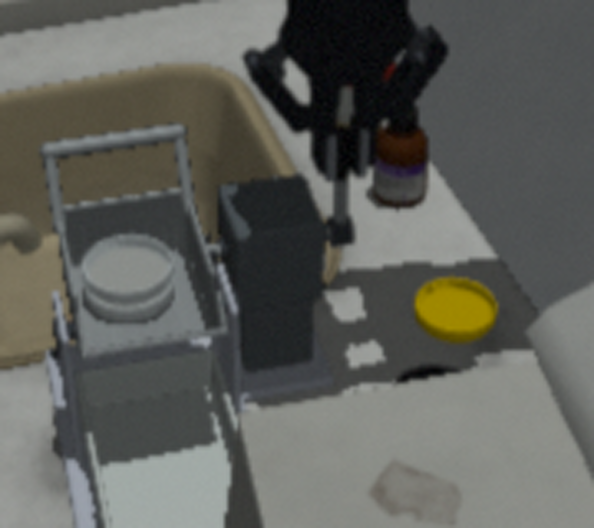

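Grip is on the sleeve, 12.3 mm wide. Now I'll pull and probe.

```bash
python3 -m crank '{"hand":[255,255,255,255,255],"translation":[[0,-0.012,0],[0,-0.024,0],[0,-0.024,0],[0,-0.024,0.005],[0,-0.024,0.009]],"dr":[[0,0,0],[0,0,0],[0,0,0],[0,0,0],[0,0,0]]}' 20 >/dev/null; python3 tgt.py
python3 -m crank '{"hand":[255,255],"translation":[[0,0,0],[0,0,0]],"dr":[[0,0,0],[0,0,0]]}' 20 >/dev/null; python3 tgt.py
```

```text
t2.70 stand pos [-0.1639 -0.0609  0.1552] w 0.0122 F stand [ 4.  10.1  2. ] q [ 6.7 22.  87.7  0.2 70.1 -3.9]
tool in stand
 [[ 0.003  1.     0.005]
 [ 0.003  0.005 -1.   ]
 [-1.     0.003 -0.003]]
t2.90 stand pos [-0.1639 -0.0607  0.1551] w 0.0123 F stand [5.4 6.8 4.2] q [ 6.7 22.1 87.7  0.2 70.1 -3.9]
tool in stand
 [[ 0.003  1.     0.005]
 [ 0.003  0.005 -1.   ]
 [-1.     0.003 -0.003]]
```

```bash
python3 -m crank '{"hand":[255,255,255,255,255],"translation":[[0,0,-0.007],[0,-0.005,-0.007],[0,-0.005,-0.003],[0,-0.005,0.001],[0,-0.005,0.001]],"dr":[[0,0,0],[0,0,0],[0,0,0],[0,0,0],[0,0,0]]}' 20 >/dev/null; python3 tgt.py
python3 -m crank '{"hand":[255,255,255,255,255],"translation":[[0,0,-0.007],[0,-0.005,-0.007],[0,-0.005,-0.003],[0,-0.005,0.001],[0,-0.005,0.001]],"dr":[[0,0,0],[0,0,0],[0,0,0],[0,0,0],[0,0,0]]}' 20 >/dev/null; python3 tgt.py
```

```text
t3.40 stand pos [-0.1687 -0.0629  0.1548] w 0.0122 F stand [7.1 3.3 1. ] q [ 6.5 21.6 88.5  0.1 69.7 -4.1]
tool in stand
 [[ 0.003  1.     0.004]
 [ 0.001  0.004 -1.   ]
 [-1.     0.003 -0.001]]
t3.90 stand pos [-0.1737 -0.0638  0.1547] w 0.0121 F stand [ 7.8  3.7 -0.2] q [ 6.4 21.2 89.2  0.1 69.4 -4.2]
tool in stand
 [[ 0.003  1.     0.004]
 [ 0.001  0.004 -1.   ]
 [-1.     0.003 -0.001]]
```

```bash
python3 -m crank '{"hand":[255,255,255],"translation":[[0,0,0.004],[0,0,0.007],[0,0,0.007]],"dr":[[0,0,0],[0,0,0],[0,0,0]]}' 20 >/dev/null; python3 tgt.py
```

```text
t4.20 stand pos [-0.174  -0.0706  0.1542] w 0.0121 F stand [ 7.3  3.6 -3.3] q [ 5.5 21.1 89.4  0.1 69.4 -5.1]
tool in stand
 [[ 0.002  1.     0.005]
 [ 0.002  0.005 -1.   ]
 [-1.     0.002 -0.002]]
```

```bash
python3 -m crank '{"hand":[255,255,255,255,255],"translation":[[0.004,0,0.009],[0.007,0,0.015],[0.0105,0,0.021],[0.014,0,0.025],[0.0155,0,0.027]],"dr":[[0,0,0],[0,0,0],[0,0,0],[0,0,0],[0,0,0]]}' 20 >/dev/null; python3 tgt.py
```

```text
t4.70 stand pos [-0.1729 -0.0984  0.1398] w 0.0121 F stand [6.4 1.7 5.9] q [ 2.3 21.8 91.1  0.  66.8 -8.2]
tool in stand
 [[ 0.005  1.     0.004]
 [-0.     0.004 -1.   ]
 [-1.     0.005  0.   ]]
```

```bash
python3 -m crank '{"hand":[255,255,255],"translation":[[0,0.002,0],[0,0.004,0],[0,0.004,0]],"dr":[[0,0,0],[0,0,0],[0,0,0]]}' 20 >/dev/null; python3 tgt.py|head -1
python3 -m crank '{"hand":[255,255,255],"translation":[[0,0.002,0],[0,0.004,0],[0,0.004,0]],"dr":[[0,0,0],[0,0,0],[0,0,0]]}' 20 >/dev/null; python3 tgt.py|head -1
python3 -m crank '{"hand":[255,255,255],"translation":[[0,0.001,0],[0,0.003,0],[0,0.003,0]],"dr":[[0,0,0],[0,0,0],[0,0,0]]}' 20 >/dev/null; python3 tgt.py|head -1
```

```text
t5.00 stand pos [-0.1688 -0.0982  0.1399] w 0.0121 F stand [7.  0.2 4.8] q [ 2.4 22.2 90.5  0.  67.1 -8.2]
t5.30 stand pos [-0.1649 -0.0982  0.1399] w 0.0122 F stand [ 5.6 -0.8  5.1] q [ 2.5 22.5 89.9  0.  67.3 -8.1]
t5.60 stand pos [-0.1633 -0.0983  0.1397] w 0.0123 F stand [ 0.2 -2.   8.5] q [ 2.5 22.7 89.5 -0.  67.7 -8. ]
```

```bash
python3 -m crank '{"hand":[205,190,170,150,150],"translation":[[0,0,0],[0,0,0],[0,0,0],[0,0,0],[0,0,0]],"dr":[[0,0,0],[0,0,0],[0,0,0],[0,0,0],[0,0,0]]}' >/dev/null; python3 tgt.py|head -1
python3 -m crank '{"hand":[150,150,150,150,150],"translation":[[-0.02,0,0],[-0.05,0,0],[-0.09,0,0],[-0.12,0,0],[-0.12,0,0]],"dr":[[0,0,0],[0,0,0],[0,0,0],[0,0,0],[0,0,0]]}' >/dev/null; python3 tgt.py 0 -.105 .22
python3 - <<'E'
from h import *
ims=[]
for n,(a,b,c,d) in dict(side=(140,300,180,360),top=(130,250,160,295)).items():
    im,W=cloud(n);ims.append(cv2.resize(im[a:b,c:d],(540,480)))
    m=(W[...,2]>.12)&(W[...,2]<.2)&(W[...,0]<.53)&(W[...,0]>.43)&(W[...,1]>.08)&(W[...,1]<.25);print(n,m.sum(),W[m][np.argsort(-W[m][:,2])[:8]].round(3))
cv2.imwrite("pics/both2.png",cv2.resize(np.hstack(ims),(800,356)))
E
```

```text
t6.10 stand pos [-0.1642 -0.0979  0.1387] w 0.0353 F stand [-0.4 -0.4  0.7] q [ 2.5 22.8 89.7  0.  67.6 -8.1]
t6.60 stand pos [-0.1628 -0.0981  0.2627] w 0.0349 F stand [ 0.7 -0.1 -1.4] q [ 2.5 16.1 77.7 -0.  85.8 -8.1]
tool in stand
 [[ 0.008  1.     0.005]
 [-0.001  0.005 -1.   ]
 [-1.     0.008  0.001]]
move tool [0.044  0.1624 0.0077]
side 269 [[0.491 0.143 0.179]
 [0.486 0.146 0.179]
 [0.491 0.145 0.178]
 [0.488 0.141 0.178]
 [0.492 0.141 0.178]
 [0.486 0.141 0.177]
 [0.488 0.144 0.177]
 [0.484 0.144 0.177]]
top 0 []
```

View pics/both2.png

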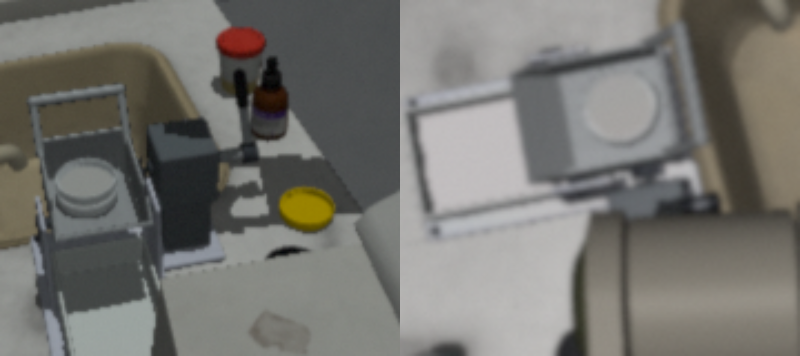

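Lever parked, leaning away by about 0.5 rad, and let go. Next is the bar.

```bash
python3 -m crank '{"hand":[120,120,120,120,120],"translation":[[0,0.03,0],[0,0.065,0],[0,0.1,0],[0,0.135,0],[0,0.162,0.007]],"dr":[[-0.13,0,0],[-0.27,0,0],[-0.41,0,0],[-0.55,0,0],[-0.69,0,0]]}' >/dev/null
python3 -m crank '{"hand":[120,120,120,120,120],"translation":[[0,0,0],[0,0,0],[0,0,0],[0,0,0],[0,0,0]],"dr":[[-0.14,0,0],[-0.28,0,0],[-0.42,0,0],[-0.56,0,0],[-0.7,0,0]]}' >/dev/null
python3 -m crank '{"hand":[120,120,120],"translation":[[0,0,0],[0,0,0],[0,0,0]],"dr":[[-0.09,0,0],[-0.18,0,0],[-0.18,0,0]]}' >/dev/null
python3 tgt.py 0 -.105 .153
```

```text
t8.00 stand pos [-0.0024 -0.1042  0.2569] w 0.0454 F stand [-0.3  0.2 -0. ] q [  3.9  33.6  49.9  -0.   96.6 -96.7]
tool in stand
 [[-0.003 -0.005  1.   ]
 [ 0.     1.     0.005]
 [-1.     0.    -0.003]]
move tool [ 0.1039 -0.0009  0.0027]
```

```bash
python3 -m crank '{"hand":[120,120,120,120,120],"translation":[[0.035,0,0.003],[0.07,0,0.003],[0.095,0,0.003],[0.104,0,0.003],[0.104,0,0.003]],"dr":[[0,0,0],[0,0,0],[0,0,0],[0,0,0],[0,0,0]]}' >/dev/null;python3 tgt.py | head -1
python3 -m crank '{"hand":[160,190,210,255,255],"translation":[[0,0,0],[0,0,0],[0,0,0],[0,0,0],[0,0,0]],"dr":[[0,0,0],[0,0,0],[0,0,0],[0,0,0],[0,0,0]]}' 35 >/dev/null;python3 tgt.py
python3 - <<'E'
import numpy as np
for f in np.arange(0,1.91,.1):
    a=2.587-f;print("%.1f dy %.3f dz(up) %.3f"%(f,.1235*np.cos(a)+.105,.1235*np.sin(a)-.065))
E
```

```text
t8.50 stand pos [ 0.0005 -0.1041  0.1533] w 0.0455 F stand [ 0.8 -0.5  0.2] q [  3.9  37.3  59.9  -0.   82.9 -96.5]
t9.00 stand pos [ 0.0013 -0.1038  0.156 ] w 0.0107 F stand [-1.1  2.9  5.3] q [  4.   37.1  59.8   0.   82.9 -96.6]
tool in stand
 [[ 0.002 -0.004  1.   ]
 [ 0.     1.     0.004]
 [-1.     0.     0.002]]
0.0 dy 0.000 dz(up) 0.000
0.1 dy 0.007 dz(up) 0.010
0.2 dy 0.015 dz(up) 0.020
0.3 dy 0.024 dz(up) 0.028
0.4 dy 0.034 dz(up) 0.036
0.5 dy 0.044 dz(up) 0.042
0.6 dy 0.055 dz(up) 0.048
0.7 dy 0.067 dz(up) 0.052
0.8 dy 0.079 dz(up) 0.056
0.9 dy 0.091 dz(up) 0.058
1.0 dy 0.103 dz(up) 0.058
1.1 dy 0.115 dz(up) 0.058
1.2 dy 0.128 dz(up) 0.056
1.3 dy 0.140 dz(up) 0.054
1.4 dy 0.151 dz(up) 0.050
1.5 dy 0.162 dz(up) 0.044
1.6 dy 0.173 dz(up) 0.038
1.7 dy 0.183 dz(up) 0.031
1.8 dy 0.192 dz(up) 0.022
1.9 dy 0.200 dz(up) 0.013
```

```bash
python3 -m crank '{"hand":[255,255,255,255,255],"translation":[[-0.010,0.007,0],[-0.020,0.015,0],[-0.028,0.024,0],[-0.036,0.034,0],[-0.042,0.044,0]],"dr":[[0,0,0],[0,0,0],[0,0,0],[0,0,0],[0,0,0]]}' 35 >/dev/null;python3 tgt.py
```

```text
t9.50 stand pos [ 0.001  -0.062   0.1995] w 0.0104 F stand [ -3.  -10.7   9.8] q [  7.7  35.9  55.   -0.3  89.  -92.7]
tool in stand
 [[ 0.002 -0.002  1.   ]
 [-0.005  1.     0.002]
 [-1.    -0.005  0.002]]
```

Good: forces around 10 N. Continuing to 1.3 rad.

```bash
python3 -m crank '{"hand":[255,255,255,255],"translation":[[-0.006,0.011,0],[-0.010,0.023,0],[-0.014,0.035,0],[-0.016,0.047,0]],"dr":[[0,0,0],[0,0,0],[0,0,0],[0,0,0]]}' 35 >/dev/null;python3 tgt.py|head -1
python3 -m crank '{"hand":[255,255,255,255],"translation":[[0,0.012,0],[0,0.024,0],[0.002,0.037,0],[0.004,0.049,0]],"dr":[[0,0,0],[0,0,0],[0,0,0],[0,0,0]]}' 35 >/dev/null;python3 tgt.py|head -1
```

```text
t9.90 stand pos [ 0.0007 -0.0131  0.2147] w 0.0105 F stand [ 0.3 -4.5  7.2] q [ 11.8  36.3  51.8  -0.1  91.8 -88.7]
t10.30 stand pos [0.0003 0.0368 0.2089] w 0.0106 F stand [-0.1 -4.2 -3.1] q [ 16.   37.7  49.9  -0.   92.4 -84.6]
```

```bash
python3 -m crank '{"hand":[255,255,255,255,255],"translation":[[0.004,0.011,0],[0.010,0.022,0],[0.016,0.033,0],[0.023,0.043,0],[0.032,0.052,0]],"dr":[[0,0,0],[0,0,0],[0,0,0],[0,0,0],[0,0,0]]}' 35 >/dev/null;python3 tgt.py|head -1
python3 -m crank '{"hand":[255,255,255],"translation":[[0.004,0.004,0],[0.006,0.006,0],[0.006,0.006,0]],"dr":[[0,0,0],[0,0,0],[0,0,0]]}' 35 >/dev/null;python3 tgt.py|head -1
python3 - <<'E'
from h import *
ims=[]
for n,(a,b,c,d) in dict(side=(160,350,180,360),top=(130,250,140,275)).items():
    im,W=cloud(n);ims.append(cv2.resize(im[a:b,c:d],(540,540)))
cv2.imwrite("pics/both3.png",cv2.resize(np.hstack(ims),(800,400)))
E
```

```text
t10.80 stand pos [-1.00e-04  8.90e-02  1.76e-01] w 0.0105 F stand [-0.3  0.8  3. ] q [ 20.3  40.5  49.8   0.   89.7 -80.3]
t11.10 stand pos [-0.0002  0.0939  0.1705] w 0.0106 F stand [-1.9  0.   1.8] q [ 20.7  40.9  49.9   0.   89.2 -79.9]
```

View pics/both3.png

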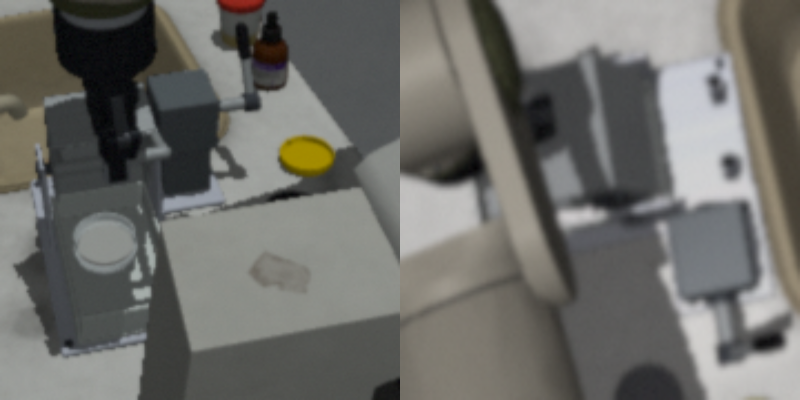

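The tipped skip has let at least one dish drop into the tray, at crop (105,240). I'll check whether both are out.

```bash
python3 - <<'E'
from h import *
from tgt import R,O
im,W=cloud("side")
S=(W-O)@R
m=(abs(S[...,0])<.05)&(S[...,1]>-.03)&(S[...,1]<.145)&(S[...,2]<.11)
for v in range(254,312,4): print(v,[(int(1000*S[v,u,1]),int(1000*S[v,u,2])) if not np.isnan(S[v,u,2]) else 0 for u in range(208,248,5)])
c=im[225:325,190:270];cv2.imwrite("pics/s4.png",cv2.resize(c,None,fx=6,fy=6,interpolation=2))
E
```

```text
t11.20 stand pos [-1.000e-04  9.350e-02  1.709e-01] w 0.0107 F stand [-3.5 -0.3  1.7] q [ 20.6  40.9  49.9   0.   89.3 -79.9]
tool in stand
 [[-0.001 -0.004  1.   ]
 [-0.     1.     0.004]
 [-1.    -0.    -0.001]]
254 [(-19, 41), (-21, 37), (-21, 34), (-23, 30), (-21, 29), (-19, 28), (-21, 23), (-22, 20)]
258 [(-22, 26), (-23, 23), (-23, 19), (-23, 17), (-23, 14), (-23, 12), (-23, 9), (-20, 10)]
262 [(-22, 14), (-21, 12), (-21, 9), (-2, 26), (0, 26), (2, 26), (-9, 11), (-9, 8)]
266 [(-12, 12), (-10, 11), (6, 25), (22, 40), (25, 39), (28, 40), (16, 25), (5, 11)]
270 [(-1, 11), (17, 28), (29, 37), (31, 37), (38, 41), (38, 39), (41, 39), (17, 12)]
274 [(42, 44), (21, 19), (42, 39), (45, 40), (48, 40), (49, 39), (52, 40), (28, 11)]
278 [(53, 45), (25, 11), (54, 40), (55, 39), (60, 41), (60, 38), (64, 40), (39, 10)]
282 [(63, 43), (37, 12), (62, 37), (65, 38), (69, 39), (71, 39), (71, 36), (51, 11)]
286 [(48, 15), (47, 12), (66, 29), (74, 36), (74, 34), (77, 34), (59, 10), (64, 13)]
290 [(53, 8), (58, 12), (60, 11), (63, 12), (64, 10), (67, 10), (69, 10), (72, 10)]
294 [(62, 6), (68, 11), (72, 12), (74, 12), (76, 11), (77, 10), (83, 13), (82, 9)]
298 [(73, 8), (106, 42), (81, 11), (84, 11), (86, 11), (86, 9), (91, 11), (95, 13)]
302 [(85, 8), (117, 44), (92, 11), (94, 11), (95, 9), (99, 12), (101, 11), (103, 11)]
306 [(94, 8), (125, 42), (99, 8), (105, 12), (105, 10), (109, 11), (136, 42), (136, 39)]
310 [(103, 7), (126, 32), (139, 45), (139, 42), (140, 40), (139, 36), (138, 33), (140, 32)]
```

View pics/s4.png

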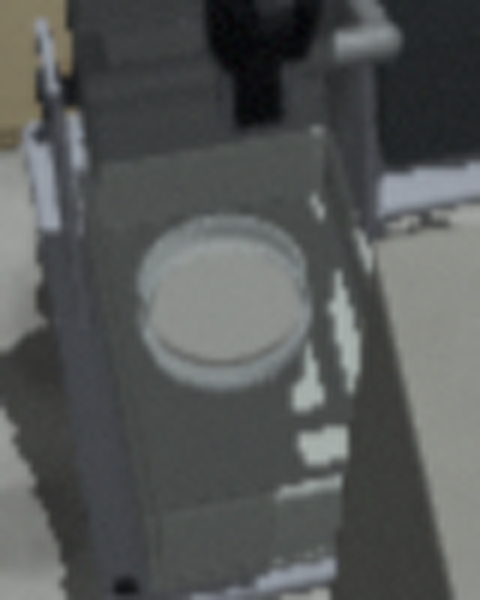

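Stack top at z = 40 mm, so both dishes lie stacked in the tray. Now I'll ease the skip back.

```bash
python3 -m crank '{"hand":[255,255,255,255,255],"translation":[[-0.008,-0.006,0],[-0.016,-0.015,0],[-0.023,-0.025,0],[-0.030,-0.036,0],[-0.035,-0.047,0]],"dr":[[0,0,0],[0,0,0],[0,0,0],[0,0,0],[0,0,0]]}' 35 >/dev/null;python3 tgt.py|head -1
python3 -m crank '{"hand":[255,255,255,255,255],"translation":[[-0.004,-0.012,0],[-0.006,-0.023,0],[-0.008,-0.036,0],[-0.008,-0.048,0],[-0.008,-0.060,0]],"dr":[[0,0,0],[0,0,0],[0,0,0],[0,0,0],[0,0,0]]}' 35 >/dev/null;python3 tgt.py 0 -.103 .1555|sed '2,4d'
```

```text
t11.75 stand pos [0.0003 0.0457 0.2064] w 0.0104 F stand [-0.2  2.6 -3. ] q [ 16.7  38.1  49.6   0.   92.3 -83.8]
t12.25 stand pos [ 0.0008 -0.0141  0.2144] w 0.0099 F stand [0.6 1.2 5.5] q [ 11.7  36.3  51.8   0.   91.8 -88.9]
 [-1.     0.     0.002]]
move tool [ 0.0589 -0.0889 -0.0013]
```

```bash
python3 -m crank '{"hand":[255,255,255,255,255],"translation":[[0.002,-0.012,0],[0.006,-0.024,0],[0.010,-0.036,0],[0.016,-0.047,0],[0.022,-0.057,0]],"dr":[[0,0,0],[0,0,0],[0,0,0],[0,0,0],[0,0,0]]}' 35 >/dev/null;python3 tgt.py|head -1
python3 -m crank '{"hand":[255,255,255,255,255],"translation":[[0.008,-0.010,0],[0.016,-0.019,0],[0.022,-0.024,0],[0.027,-0.028,0],[0.031,-0.030,0]],"dr":[[0,0,0],[0,0,0],[0,0,0],[0,0,0],[0,0,0]]}' 35 >/dev/null;python3 tgt.py 0 -.1038 .156
```

```text
t12.75 stand pos [ 0.0011 -0.0713  0.1912] w 0.0108 F stand [4.  0.7 0.1] q [  6.8  36.1  56.   -0.   87.9 -93.7]
t13.25 stand pos [ 0.0012 -0.1013  0.1608] w 0.0108 F stand [ 3.3 -5.6  4.1] q [  4.2  37.   59.3  -0.1  83.7 -96.3]
tool in stand
 [[ 0.001 -0.004  1.   ]
 [-0.002  1.     0.004]
 [-1.    -0.002  0.001]]
move tool [ 0.0048 -0.0025 -0.0012]
```

```bash
python3 -m crank '{"hand":[255,255,255,255],"translation":[[0.0025,-0.0012,0],[0.0048,-0.0025,0],[0.006,-0.003,0],[0.006,-0.003,0]],"dr":[[0,0,0],[0,0,0],[0,0,0],[0,0,0]]}' 35 >/dev/null;python3 tgt.py 0 -.1038 .156
```

```text
t13.65 stand pos [ 0.0012 -0.1037  0.1566] w 0.0104 F stand [ 0.2 -2.9  9.7] q [  4.   37.1  59.8  -0.1  83.  -96.5]
tool in stand
 [[ 0.002 -0.004  1.   ]
 [-0.002  1.     0.004]
 [-1.    -0.002  0.002]]
move tool [ 0.0006 -0.0001 -0.0012]
```

```bash
python3 -m crank '{"hand":[210,190,160,130,130],"translation":[[0,0,0],[0,0,0],[0,0,0],[0,0,0],[0,0,0]],"dr":[[0,0,0],[0,0,0],[0,0,0],[0,0,0],[0,0,0]]}' 20 >/dev/null;python3 tgt.py|head -1
python3 -m crank '{"hand":[130,130,130,130,130],"translation":[[-0.02,0,0],[-0.05,0,0],[-0.09,0,0],[-0.12,0,0],[-0.14,0,0]],"dr":[[0,0,0],[0,0,0],[0,0,0],[0,0,0],[0,0,0]]}' >/dev/null
python3 -m crank '{"hand":[130,130,130,130,130],"translation":[[0,0,-0.04],[0,0,-0.08],[0,0,-0.12],[0,0,-0.16],[0,0,-0.2]],"dr":[[0,0,0],[0,0,0],[0,0,0],[0,0,0],[0,0,0]]}' >/dev/null
python3 -m crank '{"hand":[130,130,130,130,130],"translation":[[0,0,0],[0,0,0],[0,0,0],[0,0,0],[0,0,0]],"dr":[[0,0,0],[0,0,0],[0,0,0],[0,0,0],[0,0,0]]}' >/dev/null
python3 - <<'E'
from h import *
from tgt import R,O
im,W=cloud("side");im2,_=cloud("top")
S=(W-O)@R
z=S[...,2];m=(z>.16)&(z<.185)&(abs(S[...,0])<.03)&(S[...,1]<-.05)&(S[...,1]>-.14)
print("bar",m.sum(),np.median(S[m],0))
m=(z>.12)&(z<.2)&(S[...,0]<-.13)&(S[...,0]>-.19)&(S[...,1]<-.04)&(S[...,1]>-.15);p=S[m];print("lever top",p[np.argsort(-p[:,2])[:8]].mean(0))
m=(z>.02)&(z<.075)&(abs(S[...,0])<.035)&(S[...,1]>.01)&(S[...,1]<.12);print("dish",m.sum(),np.median(S[m],0),np.percentile(z[m],97))
cv2.imwrite("pics/end.png",np.hstack([cv2.resize(im[140:340,170:350],(400,444)),cv2.resize(im2[130:290,140:284],(400,444))]))
E
```

```text
t14.15 stand pos [ 0.0008 -0.1031  0.1546] w 0.0418 F stand [0.7 0.4 0.2] q [  4.   37.2  59.9  -0.   82.9 -96.5]
t15.65 stand pos [-0.1984 -0.1041  0.2944] w 0.042 F stand [-0.3 -0.4  0.3] q [  1.2  11.5  78.8  -0.   89.8 -99.4]
tool in stand
 [[-0.001 -0.004  1.   ]
 [ 0.     1.     0.004]
 [-1.     0.    -0.001]]
bar 148 [ 0.00087361 -0.10073662  0.1729301 ]
lever top [-0.16347061 -0.09452953  0.17780941]
dish 604 [0.00741664 0.05392997 0.03923591] 0.042029337672138775
```

View pics/end.png

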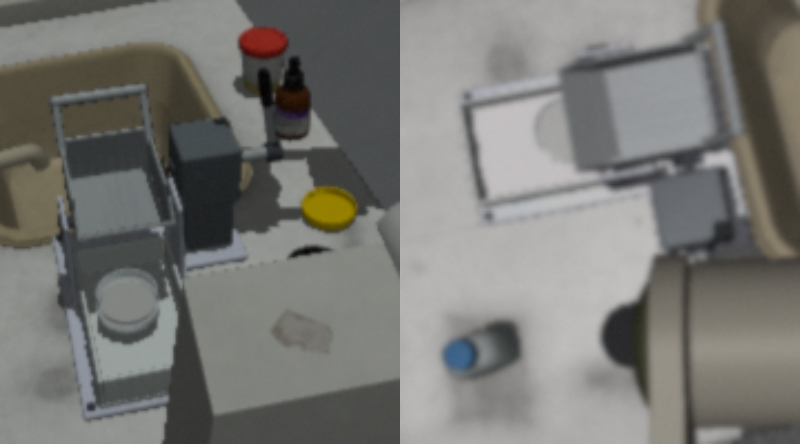

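Skip upright and empty, dishes stacked in the tray, lever still parked, bystanders where they were. Handing in.

```bash
python3 -c "
from rig import env
print(env.close_job())"
```

```text
the job is handed in; nothing more can be done
None
```

The job is done and handed in at about 16 s of the 69 s allowed; no verdict is reported.

- **Lock:** The lever was blocked sideways at 24 mm of pull and swung freely at about 33 mm. I turned it to about 0.7 rad and let it forward to rest at about 23 mm. After I let go it stayed leaning at about 0.5 rad by the camera, above the 0.45 limit but not by much.
- **Tip:** I held the skip by its bar over to about 1.88 rad, then eased it back at about 1 rad/s and let go once it was on its rest.
- **Last checks:**
  - The bar is back at its upright place: (0.001, -0.101, 0.173) in the stand frame, within the measuring scatter.
  - The pin is still parked.
  - The skip is empty. Both dishes are stacked in the tray, with the top of the stack 40 mm above the worktop and their centre near y = 0.05.
  - The bottles and cup look untouched in the pictures. I did not measure them again at the end.
  - The wrist force was near zero with the hand clear.

No check failed. Contact forces I read stayed at about 15 N or below.

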